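# Load a slat in the stencil jig and tuck the stencil under its lip

### The arm

A 6-joint arm with a two-finger parallel gripper is mounted at the origin on a cart in front of the work surface, level with it; the furniture and walls round the work are solid. World frame = base frame: x ahead of the robot, y to its left, z up, the work surface at z = 0. Lengths are in m, angles in degrees, forces in N, time in s.
With the tool pointing down it reaches from about 0.375 to 0.9 m from the base axis. Payload 3.1 kg.
Tool frame: the origin (TCP) lies midway between the tips of the shut fingers; the grasp point (between the pads) lies 19 mm behind it; x points along the fingers, y is the direction in which the jaws open and shut, and the axes are right-handed (so a half turn about x gives the same grasp; the last joint's range is limited). The gripper opens to 87 mm and grips with 3 to 60 N. Pads are 19 mm wide; open, the fingers measure 117 mm over their backs; the gripper's body (75 mm by 190 mm) begins 51 mm behind the grasp point.
Start: joints at [-76.805, 30.224, 82.088, -0, 67.689, -10.227], TCP at [0.248, -0.573, 0.223] pointing down, gripper open.
Joint ranges: [-176.69, 176.69], [-43.24, 126.21], [12.49, 139.97], [-82, 262], [0, 151.66], [-163.58, 163.58]. Speed limits (degrees/s): [159.86, 159.86, 180, 180, 180, 180].

### API

Orientations are given as a 3x3 rotation matrix whose columns are the frame's x, y, z axes.
In Python, from rig import bot gives the robot as it stands.
- The arm moves only by the tool play_rows, never from a script. Its argument "motion" is a list of rows, each a list of 3 entries, a list of its own where there are three numbers: the shift along the tool's x, y, z in mm, then the turn, a rotation vector about the tool's x, y, z in degrees, then the opening, from 0 (shut) to 1 (fully open). A call has 1 to 8 rows; each row is the pose to reach, as a shift and turn from the pose commanded when the call began, along the tool's axes at that moment; what a row does not reach only later rows make up. A row lasts 1/10 s, in which the tool goes at most 50 mm and 8.59 degrees, less where a joint would pass 70% of its speed; a pose out of reach is approached as far as the arm can. A call with a gripper value outside its range is refused whole. The fingers move at their own pace and stop on an object; the grip force is fixed at half the most. Time passes only in rows, so rows that repeat a pose let the fingers close. It gives the time, the measured TCP pose, the force and the opening at its end, in the units of the state.
- bot.read_state(): the state, without advancing time (a new reading comes with each control period).
- bot.capture(name): name is "scene" or "top" or "wrist"; returns a dict with "img" (480x640x3 uint8, blue, green, red), "mtx" (3x3 intrinsics, pixels), "rvec" (rotation vector, rad) and "tvec" (3), from world to camera coordinates, as OpenCV has them. Camera axes: x right, y down, z forward; pixel columns grow to the right and rows downward; lengths in m; the calibration is good to about 2 mm. A picture is of the moment at which its call begins. There is no depth.
- bot.hand_in(): hands the job in, once; it reports no verdict.
The state is a dict: "time_s": time; "joint_positions": joint angles; "qvel": joint speeds; "tau": joint torques, N m; "position": TCP position; "tcp_rot": TCP orientation; "force": force on the tool from outside, world axes, zero at the start; "moment": the same for the moment, N m; "opening": opening from 0.0 (shut) to 1.0 (fully open).
Only numpy, scipy, OpenCV 4.12 (cv2) and the standard library are available. Lean on these libraries where they do the work, as an engineer would, in place of code of your own. Each camera call takes 0.05 s, during which the arm holds its last target.

### The job

Get the wooden slat in the stencil jig ready for spraying. With the stencil still up, push the slat by its overhanging end along its channel until it is home against the end stop; then fold the raised metal stencil over onto it, press it down flat against the sprung bed and, keeping it pressed, push it forward (against the back of its wooden batten) until its free edge is tucked all the way under the steel lip and stays there when you let go. Use the fingertips only to push and press: do not pick the slat up, and leave the spray can, tape roll, sanding block and spare slat where they are.

Things in the scene. Friction and masses are not known exactly. Their poses are not given: they have to be found in the camera images.
- jig: Stencil jig fixed to the bench. Plywood base 15 mm thick, x -98 to 98, y -85 to 70 mm about the origin, which lies on the bench, z up. x points from the lip (robot's side) to the hinge (far side), y along the slat's channel; yaw within 0.3 rad. Hinge lugs: x 52 to 90, y 55 to 60 mm either side, 33 mm above the bench.
- slat: Wooden slat to load, 30 (x) x 160 (y) x 5 mm, 11 to 23 g; origin at the centre of its underside. It lies in the jig's channel, underside 20 mm above the bench, 20 to 40 mm short of the stop; its +y end overhangs the base. Home, its origin is at jig y = 8 mm and its outer end at y = 88 mm, still 18 mm outside the base.
- end_stop (a point): Middle of the end stop's face, at jig x 24, y -72 mm, which the slat's -y end must touch; the stop is 31 mm high. The channel is 32 mm wide between strips 22 mm high, with cheeks 29 mm high at y -72 to -56 and 54 to 70 mm (heights above the bench). Its bed is a cork-faced sprung platen, top 20 mm above the bench, that sinks up to 4 mm: 1.5 N to start, 6 N at 3 mm.
- stencil (a joint): Angle of the stencil about its pin, rad: 0 = flat, parallel to the base (limit), pi/2 = upright, more = leaning back from the lip; starts at 1.7 to 1.95, limit 2.05. Stiff hinge (0.035 N m): it stays at any angle. Let go unpressed on the slat, it stands up about 0.08 rad on the sprung bed, too high for the lip; about 5 N just behind the batten holds it flat.
- hinge_pin (a joint): Travel of the hinge pin in its slotted lugs, m: 0 = back, 0.016 = fully forward (jig -x, under the lip); starts at 0 to 0.002. Pin axis along jig y, 23.5 mm above the bench, at jig x = 78 mm minus the travel; the stencil moves with it. Friction 2 N plus that of the slat; stays where left. If it is forward while the stencil is laid down, the edge lands on top of the lip.
- stencil_edge (a point): Middle of the stencil's free edge, 120 mm from the pin axis. The stencil is an aluminium plate 100 mm wide (jig y) and 3 mm thick, with five cut-outs 28 to 48 mm from the pin. Lying flat, its underside is 22 mm and its top 25 mm above the bench. The plate is smooth and free to press on from 48 to 88 mm from the pin.
- batten (a point): Middle of the outer face (top, when flat) of the wooden batten on the stencil, 94 mm from the pin axis and 11.5 mm from the plate's middle plane. The batten runs along y, 88 mm long, 12 mm wide (88 to 100 mm from the pin), 10 mm high; its top is 35 mm above the bench when the stencil is flat.
- lip_edge (a point): Middle of the free edge of the steel lip, jig x -45 mm, 31 mm above the bench; 100 mm long (y). Its first 7 mm flare up as a lead-in; the rest is flat (underside 26.8, top 28.8 mm above the bench), back to a block at x -62 mm. With the pin back the flat stencil ends 3 mm short of the lip; fully forward it is 13 mm under it and is held within 0.02 rad of flat.
- slat_spare: Bystander: a second, equal slat lying on the bench between the robot and the jig. Origin under its centre.
- can_red: Bystander: spray can, 67 mm across, 190 mm high, standing on the bench at the jig's -y side. Origin under its centre.
- sanding_block: Bystander: brown sanding block 60 x 100 x 28 mm on the bench at the jig's -y side. Origin under its centre.
- masking_tape: Bystander: roll of masking tape, 105 mm across, 24 mm high, lying on the bench. Origin under its centre.
Things that resemble listed ones, but are neither listed nor needed, are in the scene too. What is shaped like the slat but black is not meant.

How it is judged (in metres and radians):
On the way, in this order (a step that is already met when the one before it is completed fails the run):
1. the slat is home against the end stop while the stencil is still up (y of slat in the frame of jig below 0.012 m and z of slat in the frame of jig below 0.024 m and angle between the y axis of slat and the y axis of jig, either way round below 0.06 rad and value of joint stencil above 1 rad), for 0.2 s.
2. the stencil lies flat on the slat with its edge beneath the lip (y of slat in the frame of jig below 0.012 m and z of slat in the frame of jig below 0.024 m and angle between the y axis of slat and the y axis of jig, either way round below 0.06 rad and value of joint stencil below 0.035 rad and value of joint hinge_pin above 0.012 m), for 0.2 s.
At the end, for the whole second after the job is handed in: The slat lies in its channel within 4 mm of the end stop, and the stencil, let go, is held flat (within 0.035 rad) by the lip, with its hinge pin at least 12 of its 16 mm forward, so that its edge is beneath the flat of the lip (all of step 2 and linear speed of slat below 0.01 m/s); the robot touches nothing.
It fails at once if the slat is lifted out of its channel (z of slat in the frame of jig above 0.035 m).
It fails at once if the spare slat is moved by more than 20 mm (distance of slat_spare from where it was at the start of the episode above 0.02 m).
It fails at once if the spray can is moved by more than 20 mm (distance of can_red from where it was at the start of the episode above 0.02 m).
It fails at once if the sanding block is moved by more than 20 mm (distance of sanding_block from where it was at the start of the episode above 0.02 m).
It fails at once if the tape roll is moved by more than 20 mm (distance of masking_tape from where it was at the start of the episode above 0.02 m).
It also fails if it takes over 56 s, if anything falls off the work surface, if the arm or the gripper's body presses on something with over 40 N, if the wrist force passes 120 N, or if a joint passes its speed limit or range.

## Working session

There is one attempt and no reset: what is moved stays moved. The work goes in short steps, Python scripts to look and compute and a tool call to move; the robot and the scene stay as the last step left them, time stands still between calls to the robot, and variables do not carry over. Pictures are saved under pics/ and viewed, and the job is handed in when it is done.

Besides the shell and the picture viewer there is one more tool, called after "Emit:" as name(argument=value, ...), one argument or row to a line, values as JSON. play_rows: Moves the arm, as the interface text tells. Its arguments: {"type":"object","properties":{"motion":{"type":"array"}},"required":["motion"]}

```bash
ls; mkdir -p pics
python3 - <<'E'
from rig import bot
import cv2
s=bot.read_state()
for k,v in s.items(): print(k,v)
for n in("scene","top","wrist"):
    c=bot.capture(n); cv2.imwrite(f"pics/{n}0.png",c["img"]); print(n,c["mtx"].tolist(),c["rvec"],c["tvec"])
E
```

```text
pics
time_s 0.0
joint_positions [-7.68045663e+01  3.02771038e+01  8.21559004e+01  8.40674964e-04
  6.76885804e+01 -1.02266683e+01]
qvel [ 0.05838473  0.02518     0.03142485  0.08021224 -0.05863735 -0.04790253]
tau [-5.73041580e-04 -4.40040171e+01 -1.76593584e+01  6.32813293e-02
  5.82296192e-02 -1.70620501e-04]
position [ 0.24830818 -0.57276954  0.22159429]
tcp_rot [[-4.71191475e-04  3.97496271e-01 -9.17603668e-01]
 [ 2.06911965e-03 -9.17601419e-01 -3.97496359e-01]
 [-9.99997748e-01 -2.08592868e-03 -3.90101381e-04]]
force [-0.88183384 -0.78349307  0.63268464]
moment [-0.02679625 -0.023502    0.02014855]
opening 1.002989418867682
scene [[460.46237473767593, 0.0, 321.2491348331515], [0.0, 460.46237473767593, 242.09362951623854], [0.0, 0.0, 1.0]] [ 0.89899254 -2.25874299  1.327132  ] [0.41860182 0.22588149 0.59576866]
top [[434.8175711929739, 0.0, 323.364781470771], [0.0, 434.8175711929739, 239.003131161508], [0.0, 0.0, 1.0]] [ 2.1987469  -2.15231327  0.10847022] [0.04240159 0.51818242 0.90094626]
wrist [[355.17460174450974, 0.0, 318.20570739886625], [0.0, 355.17460174450974, 237.5464452313446], [0.0, 0.0, 1.0]] [-2.41714297  1.58635075  0.23354056] [-0.62266515 -0.03398248  0.39184328]
```

View pics/scene0.png

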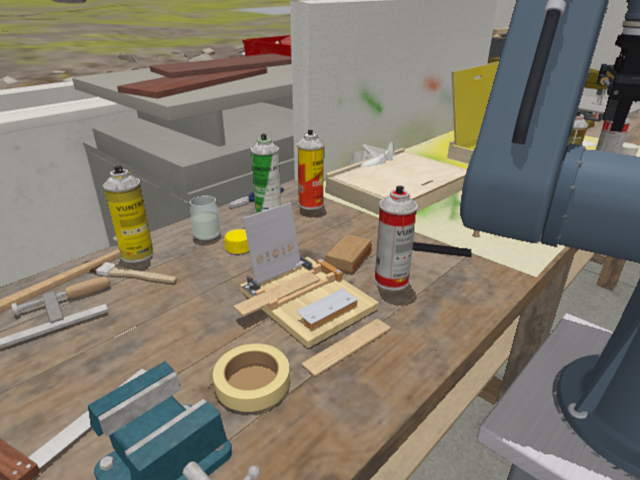

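View pics/top0.png

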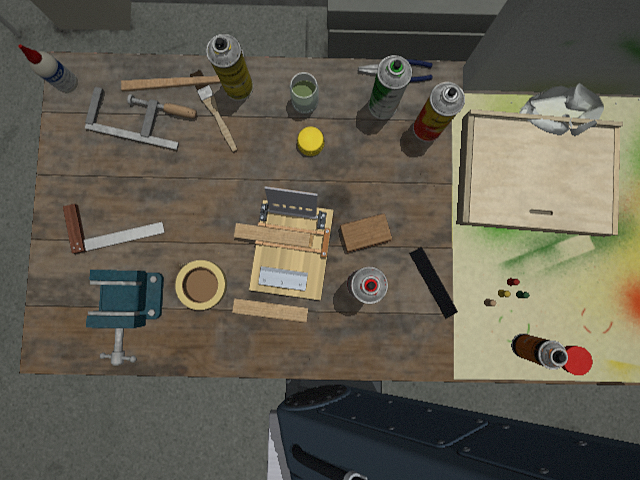

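View pics/wrist0.png

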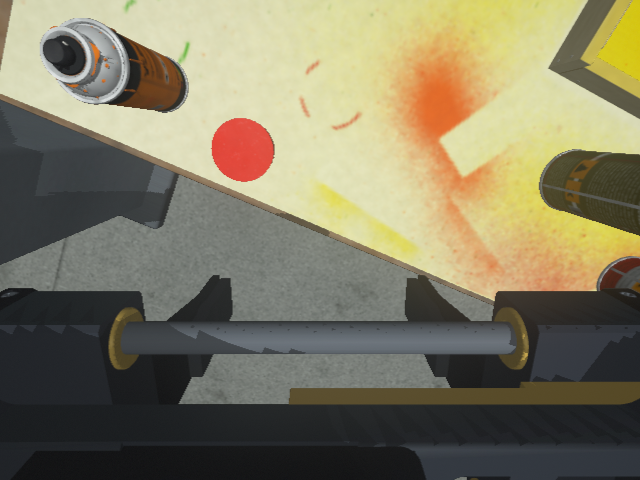

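Top view: the jig is at about (290,250). Things that could pass for the slat: the wooden piece in the jig channel with its left end at (236,232), the spare at (270,310) on the bench in front of the jig, the black bar at (432,282), and the brown stick at (165,83). By the description I want the one in the channel. I'll check it in a close crop.

Run:
```python
import cv2
a=cv2.imread("pics/top0.png")[170:340,220:410]; cv2.imwrite("pics/topc.png",cv2.resize(a,None,fx=4,fy=3.5,interpolation=cv2.INTER_CUBIC)[:600])
a=cv2.imread("pics/scene0.png")[195:355,220:400]; cv2.imwrite("pics/scenec.png",cv2.resize(a,None,fx=3.7,fy=3.7,interpolation=cv2.INTER_CUBIC))
```

```text
(no output)
```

View pics/topc.png

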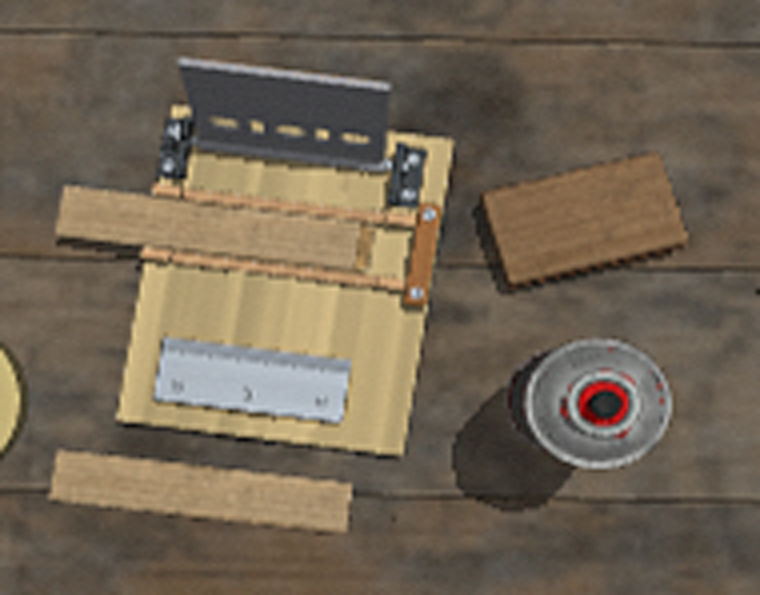

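View pics/scenec.png

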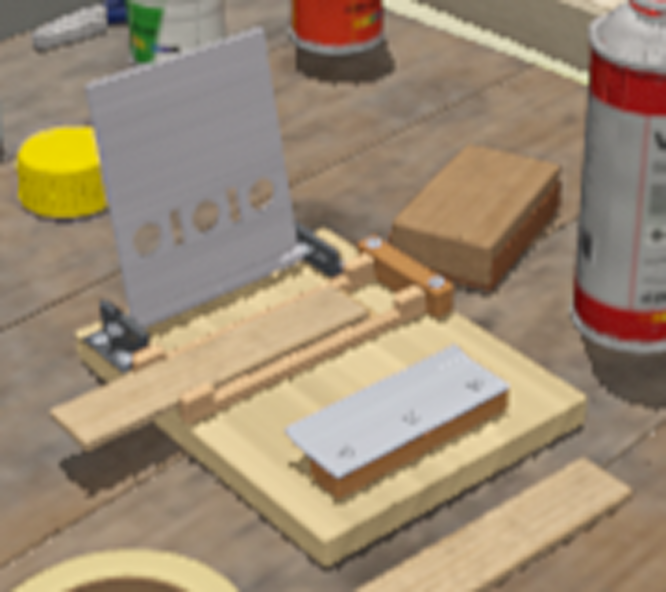

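Crop: the slat lies in the channel. Its overhanging end is at crop (60,213), which is top pixel (235,231), and its inner end is at about (368,245). The end stop is the brown bar at (422,255), the lip is the grey plate at (250,382), and the stencil is upright. The spare is the separate piece at the bottom. Next I'll measure these.

```bash
cat > h.py <<'E'
import numpy as np,cv2
from rig import bot
def ray(c,px,z):
    R,_=cv2.Rodrigues(np.array(c["rvec"],float)); t=np.array(c["tvec"],float).ravel()
    o=-R.T@t; d=R.T@np.linalg.solve(c["mtx"],np.array([px[0],px[1],1.]))
    return o+d*(z-o[2])/d[2]
def proj(c,P):
    return cv2.projectPoints(np.array(P,float).reshape(-1,3),np.array(c["rvec"],float),np.array(c["tvec"],float),np.array(c["mtx"],float),None)[0].reshape(-1,2)
E
python3 - <<'E'
from h import *
c=bot.capture("top")
def p(x,y,z): return ray(c,(x/4+220-.4,y/3.5+170-.4),z)[:2]*1000
for n,x,y,z in [("LL",118,420,.015),("LR",403,457,.015),("UR",455,138,.015),("UL",172,105,.015),
 ("slat out far",65,185,.025),("slat out near",57,240,.025),("slat in far",375,222,.025),("slat in near",370,270,.025),
 ("lip l far",165,338,.031),("lip r far",350,358,.031),("lip l near",155,402,.0288),("lip r near",345,423,.0288),
 ("stop far",440,205,.031),("stop near",423,305,.031),("stop facefar",415,205,.031),("stop facenear",403,303,.031),
 ("sp",55,450,.005),("sp",50,498,.005),("sp",353,482,.005),("sp",347,532,.005),("canL",520,405,.19),("canR",672,400,.19)]:
    print(n,p(x,y,z).round(1))
E
```

```text
LL [406.7 208.8]
LR [387.6  57.1]
UR [583.6  33.2]
UL [600.9 186.8]
slat out far [548.5 240.7]
slat out near [514.8 243.6]
slat in far [529.4  75. ]
slat in near [500.1  77. ]
lip l far [456.4 183.4]
lip r far [446.5  86.1]
lip l near [418.2 187.6]
lip r near [407.8  87.9]
stop far [539.8  40.8]
stop near [479.1  48.5]
stop facefar [539.6  54. ]
stop facenear [480.1  59.1]
sp [387.5 243.5]
sp [358.4 245. ]
sp [371.4  83.5]
sp [341.2  85.9]
canL [422.1   7.2]
canR [425.9 -58.6]
```

Checks: the base sides come out at 197 and 153 mm (196 and 155 given). The lip edge predicted from the base pose agrees to 1 mm and the stop to 2 mm. Jig yaw is about -0.12, with its origin at (495.6,128.9) mm. The slat's outer end is at jig y ≈ 117, so it needs about 29 mm of push. I'll move up and over, turning +30.3° about tool x so that tool y = -jig y and tool z = -jig x, with the fingers shut.

Emit:
play_rows(
  motion=[
    [[-50,0,0],[0,0,0],0],
    [[-50,-40,-35],[8,0,0],0],
    [[-50,-77,-70],[16,0,0],0],
    [[-50,-112,-102],[24,0,0],0],
    [[-50,-148,-134],[30.3,0,0],0],
    [[-50,-184,-167],[30.3,0,0],0],
    [[-50,-220,-200],[30.3,0,0],0],
    [[-50,-256,-232],[30.3,0,0],0],
  ],
)

```text
time_s: 1.0
position: [0.3598, -0.2444, 0.2726]
tcp_rot: [[0.0, -0.12, -0.993], [-0.0, -0.993, 0.12], [-1.0, -0.0, -0.0]]
force: [0.3, -0.6, 0.5]
opening: 0.357
```

Emit:
play_rows(
  motion=[
    [[0,-45,-10],[0,0,0],0],
    [[0,-90,-20],[0,0,0],0],
    [[0,-138,-30],[0,0,0],0],
    [[0,-186,-40],[0,0,0],0],
    [[0,-234,-52],[0,0,0],0],
    [[0,-282,-62],[0,0,0],0],
    [[0,-330,-72],[0,0,0],0],
    [[0,-378,-82],[0,0,0],0],
  ],
)

```text
time_s: 1.8
position: [0.4865, 0.1212, 0.2726]
tcp_rot: [[0.0, -0.119, -0.993], [-0.0, -0.993, 0.119], [-1.0, 0.0, -0.0]]
force: [0.8, -1.2, 1.1]
opening: 0.007
```

Emit:
play_rows(
  motion=[
    [[0,-45,-10],[0,0,0],0],
    [[0,-90,-20],[0,0,0],0],
    [[0,-127,-28],[0,0,0],0],
    [[0,-127,-28],[0,0,0],0],
    [[0,-127,-28],[0,0,0],0],
  ],
)

```text
time_s: 2.3
position: [0.5287, 0.2423, 0.2719]
tcp_rot: [[-0.001, -0.118, -0.993], [-0.001, -0.993, 0.118], [-1.0, 0.001, 0.001]]
force: [0.4, -0.3, 0.2]
opening: 0.006
```

```bash
cat >> h.py <<'E'
O=np.array([495.6,128.9]); XA=np.array([np.cos(.12),-np.sin(.12)]); YA=np.array([np.sin(.12),np.cos(.12)])
def jig(p): p=np.array(p); d=p[:2]*1000-O; return np.array([d@XA,d@YA,p[2]*1000]).round(1)
def W(x,y,z): q=O+x*XA+y*YA; return [q[0]/1000,q[1]/1000,z/1000]
E
python3 - <<'E'
from h import *
s=bot.read_state(); print(s["time_s"],jig(s["position"]),s["tcp_rot"].round(3) if hasattr(s["tcp_rot"],'round') else s["tcp_rot"])
c=bot.capture("wrist");cv2.imwrite("pics/w1.png",c["img"])
c=bot.capture("scene");cv2.imwrite("pics/s1.png",c["img"])
E
```

```text
2.3 [ 19.3 116.6 271.9] [[-0.001 -0.118 -0.993]
 [-0.001 -0.993  0.118]
 [-1.     0.001  0.001]]
```

View pics/w1.png

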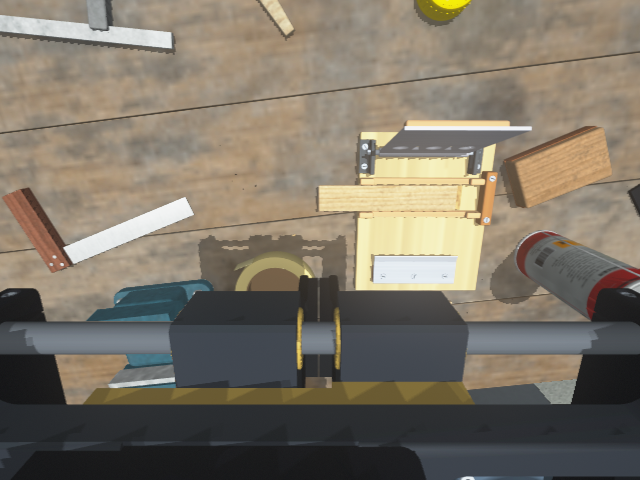

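View pics/s1.png

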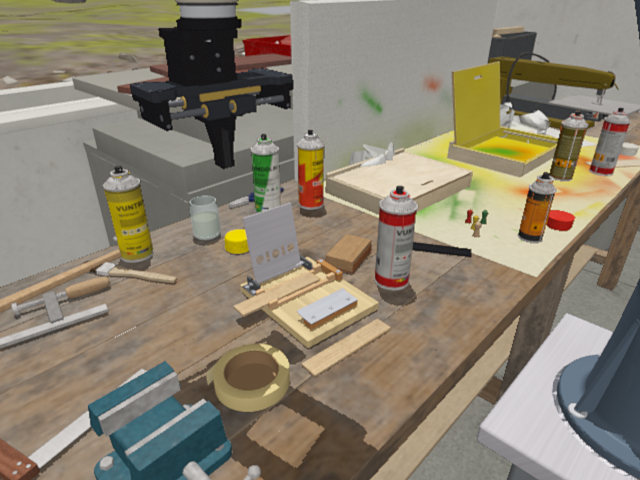

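Run:
```python
from h import *
s=bot.read_state(); print(s["time_s"],jig(s["position"]),s["force"])
c=bot.capture("wrist");cv2.imwrite("pics/w2.png",c["img"])
a=c["img"][110:300,300:540]; cv2.imwrite("pics/w2c.png",cv2.resize(a,None,fx=3.2,fy=3.1,interpolation=cv2.INTER_CUBIC))
```

```text
2.4 [ 19.3 115.2 272.2] [-0.32761403 -0.28429606  0.8008009 ]
```

View pics/w2c.png

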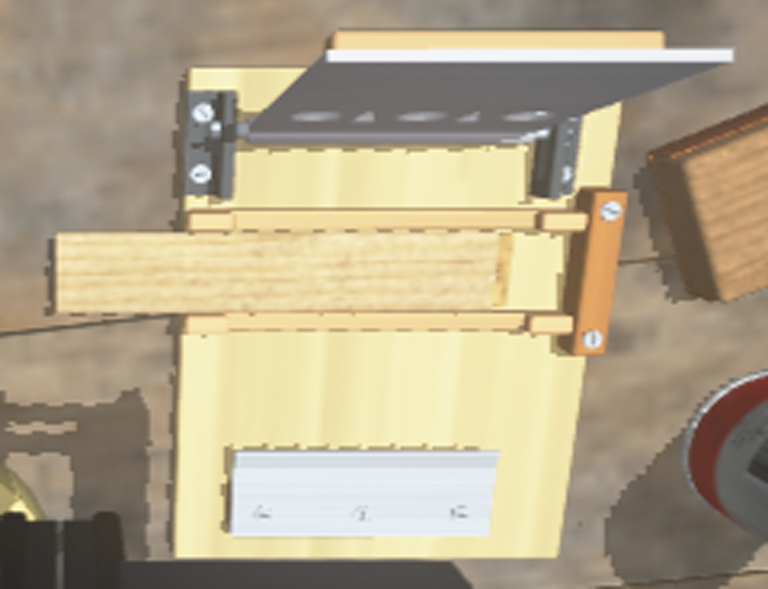

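Run:
```python
from h import *
c=bot.capture("wrist")
def p(x,y,z): return jig(ray(c,(x/3.2+300-.3,y/3.1+110-.3),z/1000))
for n,x,y,z in [("base UL -> 98,70",190,68,15),("slat out far 39,",57,233,25),("slat out near 9",57,312,25),("slat in far",500,232,25),("slat in near",495,307,25),
 ("lip L -45,50",233,451,31),("lip R -45,-50",498,451,31),("lipLback",230,533,28.8),("stop far face",584,192,31),("stop near face",574,350,31),
 ("lug L",220,200,33),("base L edge, y70",175,555,15),("base R x?",559,557,15)]:
    print(n,p(x,y,z))
# stencil edge: top-left corner of plate edge (327,55), right (733,55); angle from y-known ±50
s=bot.read_state(); print(jig(s["position"]))
for z in range(125,145,4): print(z,p(327,55,z),p(733,55,z))
```

```text
base UL -> 98,70 [97.7 69.8 15. ]
slat out far 39, [ 39.  116.9  25. ]
slat out near 9 [  9. 117.  25.]
slat in far [ 39.2 -42.7  25. ]
slat in near [ 10.7 -44.   25. ]
lip L -45,50 [-44.9  50.8  31. ]
lip R -45,-50 [-45. -49.  31.]
lipLback [-80.4  50.1  28.8]
stop far face [ 54.5 -68.3  31. ]
stop near face [ -4.6 -72.4  31. ]
lug L [52.  59.8 33. ]
base L edge, y70 [-96.4  69.6  15. ]
base R x? [-97.5 -85.3  15. ]
[ 19.6 114.8 272.6]
125 [101.2  46.4 125. ] [101.1 -59.4 125. ]
129 [101.2  47.3 129. ] [101.  -57.1 129. ]
133 [101.1  48.2 133. ] [101.  -54.8 133. ]
137 [101.1  49.1 137. ] [101.  -52.5 137. ]
141 [101.  50. 141.] [100.9 -50.3 141. ]
```

The wrist view matches every jig feature to within about 1 mm. The slat's outer end is at y=117, x 9–39, and the stencil is at ~1.77 rad. I'll go outside the slat end, then down.

Emit:
play_rows(
  motion=[
    [[0,-30,-4.5],[0,0,0],0],
    [[45,-30,-4.5],[0,0,0],0],
    [[90,-30,-4.5],[0,0,0],0],
    [[135,-30,-4.5],[0,0,0],0],
    [[180,-30,-4.5],[0,0,0],0],
    [[220,-30,-4.5],[0,0,0],0],
    [[245,-30,-4.5],[0,0,0],0],
    [[252,-30,-4.5],[0,0,0],0],
  ],
)

```text
time_s: 3.3
position: [0.5353, 0.2692, 0.0178]
tcp_rot: [[-0.006, -0.122, -0.993], [-0.002, -0.993, 0.122], [-1.0, 0.003, 0.006]]
force: [0.2, 0.3, -0.0]
opening: 0.006
```

Run:
```python
from h import *
c=bot.capture("scene");cv2.imwrite("pics/s2.png",c["img"][150:400,150:450])
c=bot.capture("wrist");cv2.imwrite("pics/w3.png",c["img"])
s=bot.read_state(); print(s["time_s"],jig(s["position"]),s["force"].round(1))
```

```text
3.4 [ 24.2 145.1  20. ] [-0.4  0.4  0.2]
```

View pics/s2.png

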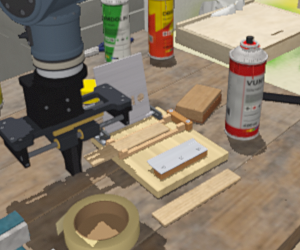

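View pics/w3.png

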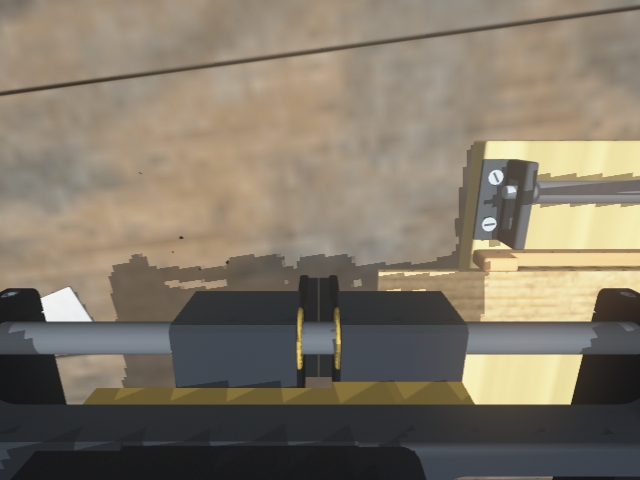

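Emit:
play_rows(
  motion=[
    [[6,0,0],[0,0,0],0],
    [[6,5,0],[0,0,0],0],
    [[6,10,0],[0,0,0],0],
    [[6,15,0],[0,0,0],0],
    [[6,19,0],[0,0,0],0],
    [[6,23,0],[0,0,0],0],
    [[6,27,0],[0,0,0],0],
    [[6,31,0],[0,0,0],0],
  ],
)

```text
time_s: 4.2
position: [0.5336, 0.24, 0.0146]
tcp_rot: [[0.0, -0.12, -0.993], [0.0, -0.993, 0.12], [-1.0, -0.0, -0.0]]
force: [0.3, -0.4, -0.1]
opening: 0.008
```

Run:
```python
from h import *
c=bot.capture("top");cv2.imwrite("pics/t3.png",cv2.resize(c["img"][170:340,200:410],None,fx=3.5,fy=3.5))
s=bot.read_state(); print(s["time_s"],jig(s["position"]),s["force"].round(1))
```

```text
4.25 [ 24.3 114.3  14.5] [ 0.5 -1.6  0.5]
```

View pics/t3.png

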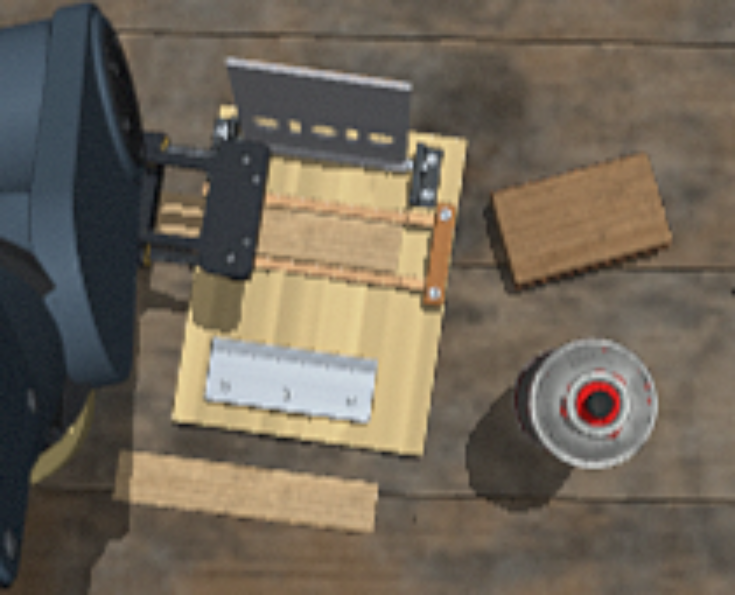

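Run:
```python
from h import *
c=bot.capture("top")
for x,y in[(400,247),(430,250)]: print(jig(ray(c,(x/3.5+200-.4,y/3.5+170-.4),.025)))
cv2.imwrite("pics/s4.png",cv2.resize(bot.capture("scene")["img"][230:340,190:350],None,fx=4.5,fy=4.5,interpolation=cv2.INTER_CUBIC))
```

```text
[ 25.1 -52.7  25. ]
[ 25.8 -71.   25. ]
```

View pics/s4.png

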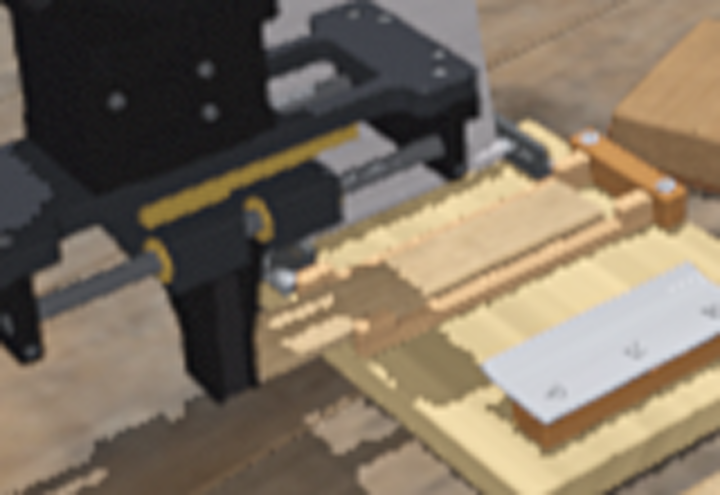

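The slat has moved about 10 mm and its inner end is at y≈-53. The fingertip half-width is about 7 mm, so ~19 mm remain.

Emit:
play_rows(
  motion=[
    [[0,4,0],[0,0,0],0],
    [[0,8,0],[0,0,0],0],
    [[0,12,0],[0,0,0],0],
    [[0,15,0],[0,0,0],0],
    [[0,17,0],[0,0,0],0],
    [[0,18.5,0],[0,0,0],0],
    [[0,20,0],[0,0,0],0],
    [[0,20,0],[0,0,0],0],
  ],
)

```text
time_s: 5.15
position: [0.5318, 0.2213, 0.0147]
tcp_rot: [[0.002, -0.121, -0.993], [0.001, -0.993, 0.121], [-1.0, -0.002, -0.001]]
force: [0.6, 4.2, 0.7]
opening: 0.001
```

Run:
```python
from h import *
s=bot.read_state(); print(s["time_s"],jig(s["position"]),s["force"].round(1))
c=bot.capture("top");cv2.imwrite("pics/t4.png",cv2.resize(c["img"][190:300,240:360],None,fx=5,fy=5,interpolation=cv2.INTER_CUBIC))
s=bot.read_state(); print(s["time_s"],jig(s["position"]),s["force"].round(1))
```

```text
5.15 [24.9 96.  14.7] [0.6 4.2 0.7]
5.2 [24.8 96.  14.7] [ 0.5  4.6 -0.5]
```

View pics/t4.png

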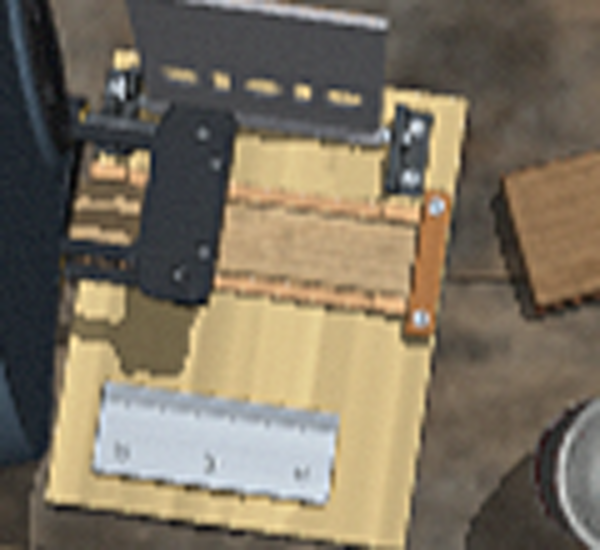

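The slat is against the stop (contact at (412,260)) with 4.5 N on the tool. Now I'll back off, go up and move behind the stencil.

Emit:
play_rows(
  motion=[
    [[0,-15,0],[0,0,0],0],
    [[-20,-30,0],[0,0,0],0],
    [[-65,-30,0],[0,0,0],0],
    [[-110,-30,0],[0,0,0],0],
    [[-155,-30,0],[0,0,0],0],
    [[-175,-15,-30],[0,0,0],0],
    [[-175,10,-65],[0,0,0],0],
    [[-175,35,-100],[0,0,0],0],
  ],
)

```text
time_s: 6.0
position: [0.6274, 0.1741, 0.1914]
tcp_rot: [[0.002, -0.117, -0.993], [-0.001, -0.993, 0.117], [-1.0, 0.0, -0.002]]
force: [0.7, 0.3, 1.2]
opening: 0.003
```

Emit:
play_rows(
  motion=[
    [[0,35,-21],[0,0,0],0],
    [[0,61,-21],[0,0,0],0],
    [[0,61,-21],[0,0,0],0],
    [[0,61,-21],[0,0,0],0],
  ],
)

```text
time_s: 6.4
position: [0.6395, 0.1108, 0.1893]
tcp_rot: [[-0.001, -0.121, -0.993], [0.0, -0.993, 0.121], [-1.0, 0.0, 0.001]]
force: [-0.2, 0.6, 0.8]
opening: 0.004
```

Run:
```python
from h import *
c=bot.capture("wrist");cv2.imwrite("pics/w5.png",c["img"])
c=bot.capture("scene");cv2.imwrite("pics/s5.png",cv2.resize(c["img"][120:350,150:420],None,fx=2.5,fy=2.5))
s=bot.read_state(); print(s["time_s"],jig(s["position"]),s["force"].round(1))
```

```text
6.5 [144.8   0.5 189.5] [-0.1 -0.5 -0.1]
```

View pics/s5.png

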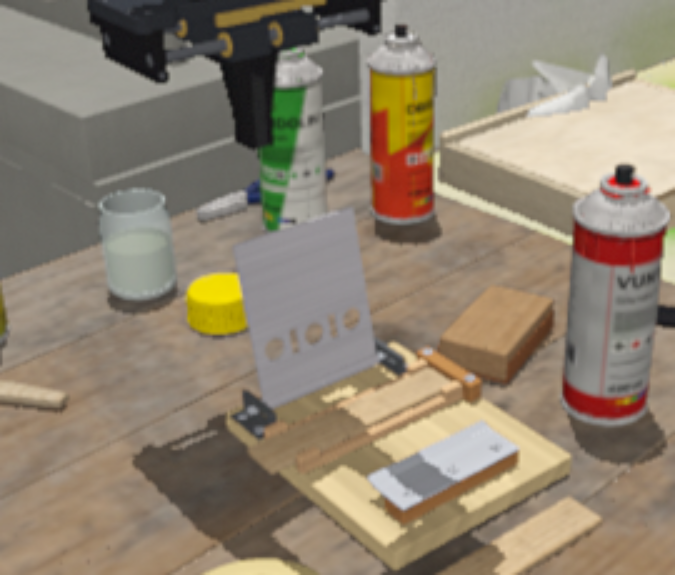

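View pics/w5.png

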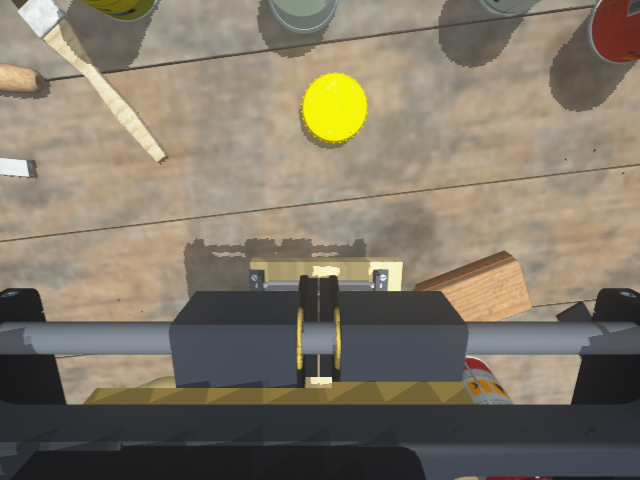

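Emit:
play_rows(
  motion=[
    [[40,0,0],[0,0,0],0],
    [[80,0,0],[0,0,0],0],
    [[97,0,2],[0,0,0],0],
    [[97,0,15],[0,0,0],0],
    [[97,0,30],[0,0,0],0],
    [[97,0,45],[0,0,0],0],
    [[97,0,60],[0,0,0],0],
    [[97,0,70],[0,0,0],0],
  ],
)

```text
time_s: 7.3
position: [0.5691, 0.1208, 0.0927]
tcp_rot: [[-0.0, -0.117, -0.993], [0.0, -0.993, 0.117], [-1.0, -0.0, 0.0]]
force: [-0.5, -0.2, -0.2]
opening: -0.002
```

Run:
```python
from h import *
c=bot.capture("scene");cv2.imwrite("pics/s6.png",cv2.resize(c["img"][150:350,190:410],None,fx=3,fy=3))
s=bot.read_state(); print(s["time_s"],jig(s["position"]),s["force"].round(1))
```

```text
7.35 [72.1  0.5 92.5] [-0.9  1.2  0.3]
```

View pics/s6.png

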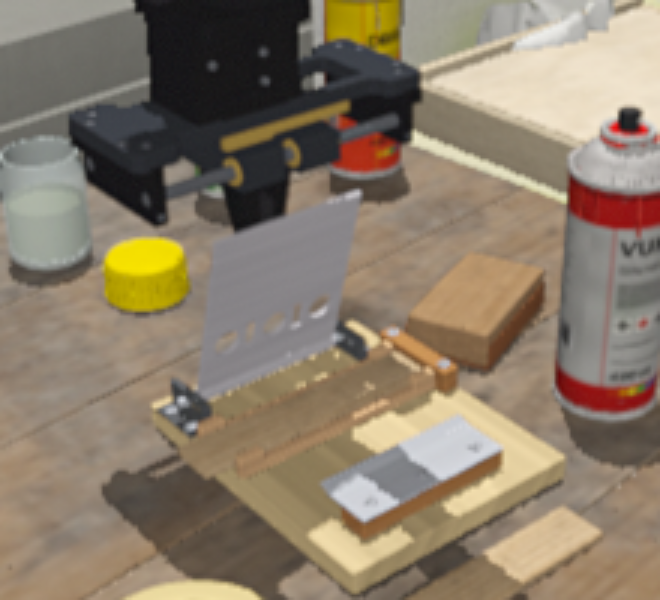

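Emit:
play_rows(
  motion=[
    [[4.5,0,12],[0,0,0],0],
    [[9.5,0,21],[0,0,0],0],
    [[11.5,0,28],[0,0,0],0],
    [[14.5,0,35],[0,0,0],0],
    [[18.5,0,41.5],[0,0,0],0],
    [[23.5,0,47],[0,0,0],0],
    [[32,0,55],[0,0,0],0],
    [[38,0,58.5],[0,0,0],0],
  ],
)

```text
time_s: 8.15
position: [0.511, 0.1261, 0.0538]
tcp_rot: [[-0.002, -0.12, -0.993], [-0.0, -0.993, 0.12], [-1.0, 0.0, 0.002]]
force: [-0.4, -0.8, 0.6]
opening: 0.006
```

Run:
```python
from h import *
c=bot.capture("scene");cv2.imwrite("pics/s7.png",cv2.resize(c["img"][190:350,220:400],None,fx=3.7,fy=3.7,interpolation=cv2.INTER_CUBIC))
s=bot.read_state(); print(s["time_s"],jig(s["position"]),s["force"].round(1))
```

```text
8.2 [14.7 -1.1 53.1] [-0.6 -0.6  0.6]
```

View pics/s7.png

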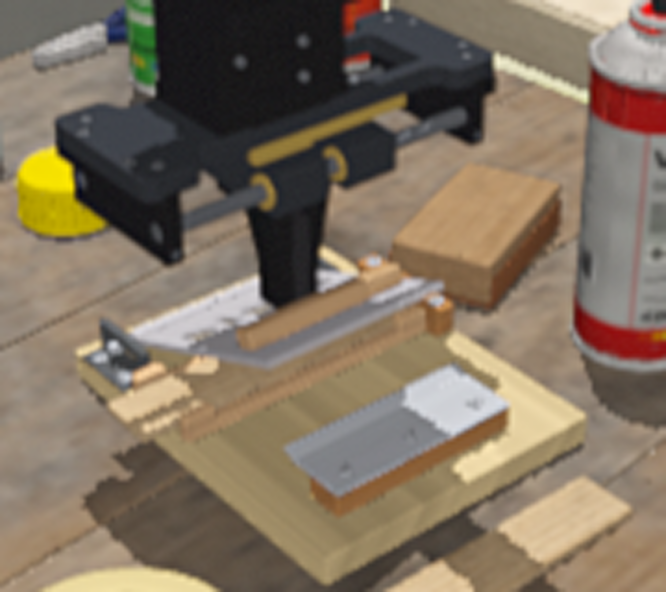

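The stencil is folding as planned, with the finger just behind the batten. I'll check the edge position and pin travel by casting rays onto the jig y=±50 planes.

Run:
```python
from h import *
c=bot.capture("scene")
def pl(px,y):
    a=ray(c,px,0.);b=ray(c,px,.1)
    f=lambda p:(p[:2]*1000-O)@YA
    t=(y-f(a))/(f(b)-f(a)); return jig(a+t*(b-a))
for n,x,y,yy in[("L top",265,358,50),("R top",442,283,-50)]:
    p=pl((x/3.7+220-.4,y/3.7+190-.4),yy); print(n,p, "r to pin0",np.hypot(78-p[0],p[2]-23.5),"th",np.arctan2(p[2]-23.5,78-p[0]))
```

```text
L top [-33.6  50.   72. ] r to pin0 121.68323631462141 th 0.4099635028078498
R top [-34.5 -50.   70. ] r to pin0 121.73126139164088 th 0.3919475254685127
```

Emit:
play_rows(
  motion=[
    [[6,0,3],[0,0,0],0],
    [[12,0,6],[0,0,0],0],
    [[17,0,7.5],[0,0,0],0],
    [[18.5,0,7.5],[0,0,0],0],
    [[18.5,0,7.5],[0,0,0],0],
  ],
)

```text
time_s: 8.75
position: [0.5047, 0.1269, 0.0357]
tcp_rot: [[-0.001, -0.12, -0.993], [-0.0, -0.993, 0.12], [-1.0, 0.0, 0.001]]
force: [0.1, 0.9, -0.2]
opening: 0.006
```

```bash
cat > k.py <<'E'
from h import *
import sys
n=sys.argv[1]
c=bot.capture("scene");cv2.imwrite(f"pics/s{n}.png",cv2.resize(c["img"][240:350,230:390],None,fx=4.8,fy=4.8,interpolation=cv2.INTER_CUBIC))
s=bot.read_state(); print(s["time_s"],jig(s["position"]),s["force"].round(1))
E
python3 k.py 8
```

```text
8.8 [ 9.5 -0.8 35.9] [ 0.1 -0.  -0.7]
```

View pics/s8.png

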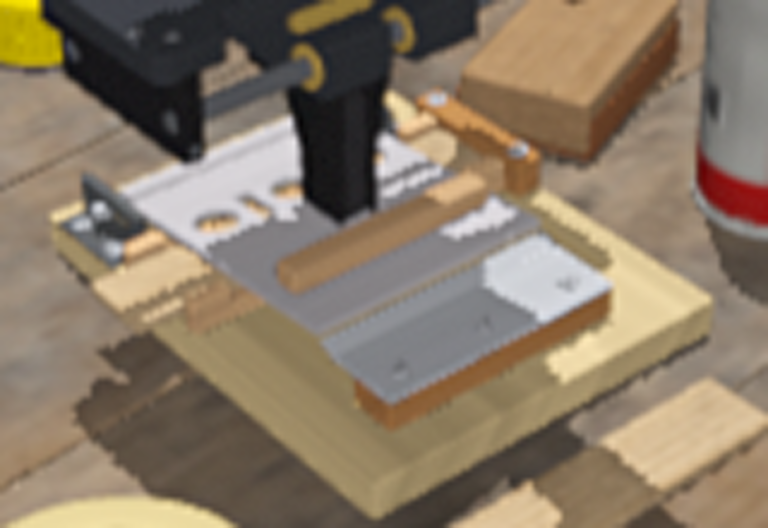

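Run:
```python
from h import *
c=bot.capture("scene")
def pl(px,y):
    a=ray(c,px,0.);b=ray(c,px,.1)
    f=lambda p:(p[:2]*1000-O)@YA
    t=(y-f(a))/(f(b)-f(a)); return jig(a+t*(b-a))
for n,x,y,yy in[("L edge",320,333,50),("lipL",328,345,50),("R edge",545,222,-50),("lip R",540,236,-50)]:
    print(n,pl((x/4.8+230-.4,y/4.8+240-.4),yy))
```

```text
L edge [-45.3  50.   34.6]
lipL [-49.6  50.   32.2]
R edge [-46.2 -50.   35.7]
lip R [-43.8 -50.   28.4]
```

Run:
```python
from h import *
c=bot.capture("top");cv2.imwrite("pics/t9.png",cv2.resize(c["img"][190:310,240:350],None,fx=5,fy=5,interpolation=cv2.INTER_CUBIC))
```

```text
(no output)
```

View pics/t9.png

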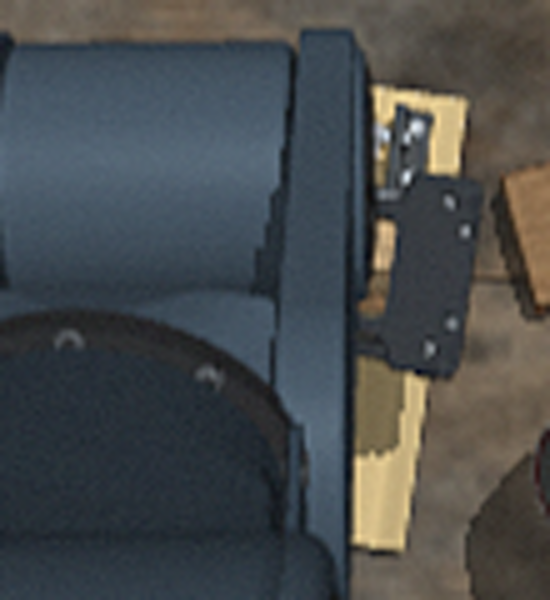

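The scene view alone can't settle the edge-to-lip gap of a few mm. The hinge holds its angle, so I'll lift off and look with the wrist camera.

Emit:
play_rows(
  motion=[
    [[-40,0,0],[0,0,0],0],
    [[-80,0,10],[0,0,0],0],
    [[-120,0,40],[0,0,0],0],
    [[-160,0,75],[0,0,0],0],
    [[-190,0,110],[0,0,0],0],
    [[-190,0,110],[0,0,0],0],
    [[-190,0,110],[0,0,0],0],
  ],
)

```text
time_s: 9.6
position: [0.396, 0.1403, 0.2272]
tcp_rot: [[0.004, -0.119, -0.993], [0.0, -0.993, 0.119], [-1.0, -0.001, -0.004]]
force: [0.3, -0.5, -0.3]
opening: 0.006
```

```bash
python3 - <<'E'
from h import *
c=bot.capture("wrist");cv2.imwrite("pics/w10.png",c["img"])
c=bot.capture("top");cv2.imwrite("pics/t10.png",cv2.resize(c["img"][190:310,240:350],None,fx=5,fy=5,interpolation=cv2.INTER_CUBIC))
E
python3 k.py 10
```

```text
9.75 [-99.7  -0.9 225.3] [1.2 0.  0. ]
```

View pics/w10.png

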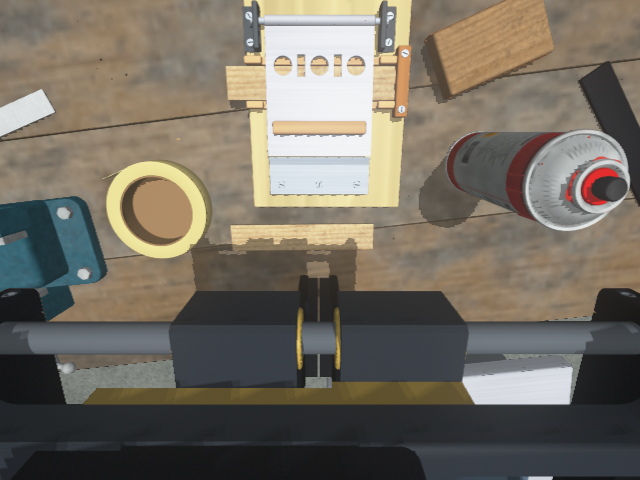

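View pics/s10.png

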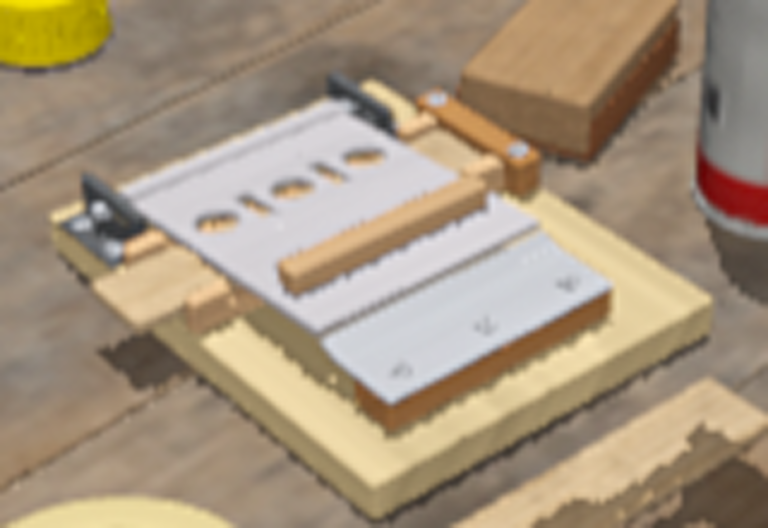

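Run:
```python
from h import *
c=bot.capture("wrist");a=c["img"][5:215,220:420];cv2.imwrite("pics/w11.png",cv2.resize(a,None,fx=3,fy=2.8,interpolation=cv2.INTER_CUBIC))
g=c["img"][:, :, :].astype(int)
for col in(290,300,320,345): print(col,[tuple(g[r,col]) [1] for r in range(112,165)])
print(*[ (n,proj(c,[[*W(*q)]]).round(1)[0].tolist()) for n,q in {"lip":(-45,0,31),"edge flat p0":(-42,0,25),"edge th.1 p0":(-41.4,0,37),"edge .1 p2":(-43.4,0,37),"pin0":(78,0,27.5),"batten back th.1 p0":(78-88*.995+1.1,0,23.5+8.8+11.4),"batten front":(78-100*.995+1.1,0,23.5+10+11.4)}.items()],sep="\n")
```

```text
290 [np.int64(240), np.int64(239), np.int64(241), np.int64(240), np.int64(239), np.int64(239), np.int64(237), np.int64(237), np.int64(196), np.int64(181), np.int64(195), np.int64(195), np.int64(198), np.int64(204), np.int64(206), np.int64(209), np.int64(208), np.int64(205), np.int64(201), np.int64(198), np.int64(175), np.int64(141), np.int64(128), np.int64(238), np.int64(239), np.int64(239), np.int64(239), np.int64(239), np.int64(239), np.int64(242), np.int64(242), np.int64(241), np.int64(240), np.int64(240), np.int64(239), np.int64(238), np.int64(240), np.int64(241), np.int64(240), np.int64(239), np.int64(239), np.int64(240), np.int64(240), np.int64(239), np.int64(155), np.int64(213), np.int64(207), np.int64(206), np.int64(203), np.int64(206), np.int64(207), np.int64(205), np.int64(217)]
300 [np.int64(241), np.int64(241), np.int64(242), np.int64(241), np.int64(240), np.int64(240), np.int64(238), np.int64(238), np.int64(199), np.int64(182), np.int64(197), np.int64(195), np.int64(199), np.int64(204), np.int64(207), np.int64(210), np.int64(208), np.int64(206), np.int64(202), np.int64(1
[... 1617 characters left out ...]
), np.int64(144), np.int64(133), np.int64(234), np.int64(236), np.int64(243), np.int64(243), np.int64(243), np.int64(243), np.int64(244), np.int64(244), np.int64(244), np.int64(243), np.int64(242), np.int64(242), np.int64(243), np.int64(243), np.int64(243), np.int64(242), np.int64(243), np.int64(244), np.int64(243), np.int64(243), np.int64(242), np.int64(161), np.int64(223), np.int64(206), np.int64(203), np.int64(201), np.int64(204), np.int64(204), np.int64(204), np.int64(219)]
('lip', [318.7, 156.8])
('edge flat p0', [318.7, 153.4])
('edge th.1 p0', [318.7, 153.5])
('edge .1 p2', [318.7, 155.6])
('pin0', [318.7, 15.5])
('batten back th.1 p0', [318.7, 117.1])
('batten front', [318.7, 130.6])
```

View pics/w11.png

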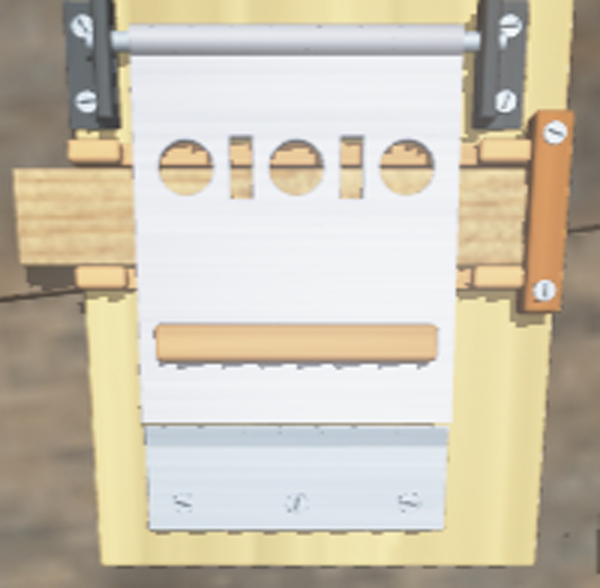

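The wrist view puts the edge at row ~155.8, with lip row 156.8 predicted and seen. That gives pin ≈ 2.5 mm forward, too close to the lip. The slat is still home at the stop (row ~75). I'll push the pin back first, with the tip just outside the batten, against its front face, moving +x.

Emit:
play_rows(
  motion=[
    [[30,-1,-33],[0,0,0],0],
    [[70,-1,-66],[0,0,0],0],
    [[115,-1,-66],[0,0,0],0],
    [[155,-1,-66],[0,0,0],0],
    [[175,-1,-66],[0,0,0],0],
    [[177,-1,-66],[0,0,0],0],
    [[177,-1,-66],[0,0,0],0],
  ],
)

```text
time_s: 10.5
position: [0.4612, 0.133, 0.0478]
tcp_rot: [[-0.002, -0.12, -0.993], [-0.0, -0.993, 0.12], [-1.0, 0.0, 0.002]]
force: [0.1, 0.1, 0.5]
opening: 0.006
```

```bash
python3 k.py 12
```

```text
10.55 [-34.    0.1  48.9] [-0.2 -0.   0.2]
```

View pics/s12.png

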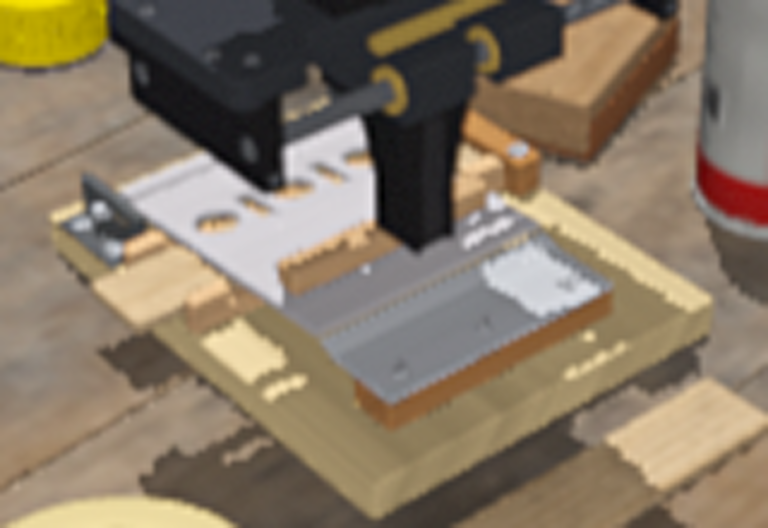

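The tip is just above the plate, outside the batten. Lower 7 mm, then ease +x.

Emit:
play_rows(
  motion=[
    [[4,0,0],[0,0,0],0],
    [[7,0,0],[0,0,0],0],
    [[8,0,0],[0,0,0],0],
    [[8,0,-1.5],[0,0,0],0],
    [[8,0,-3],[0,0,0],0],
    [[8,0,-4],[0,0,0],0],
    [[8,0,-5],[0,0,0],0],
    [[8,0,-5],[0,0,0],0],
  ],
)

```text
time_s: 11.35
position: [0.4641, 0.1327, 0.0408]
tcp_rot: [[-0.004, -0.12, -0.993], [0.0, -0.993, 0.12], [-1.0, 0.0, 0.004]]
force: [-4.8, 1.2, 1.7]
opening: 0.008
```

```bash
python3 k.py 13
```

```text
11.4 [-31.7   0.1  40.8] [-4.3  2.2 -0. ]
```

View pics/s13.png

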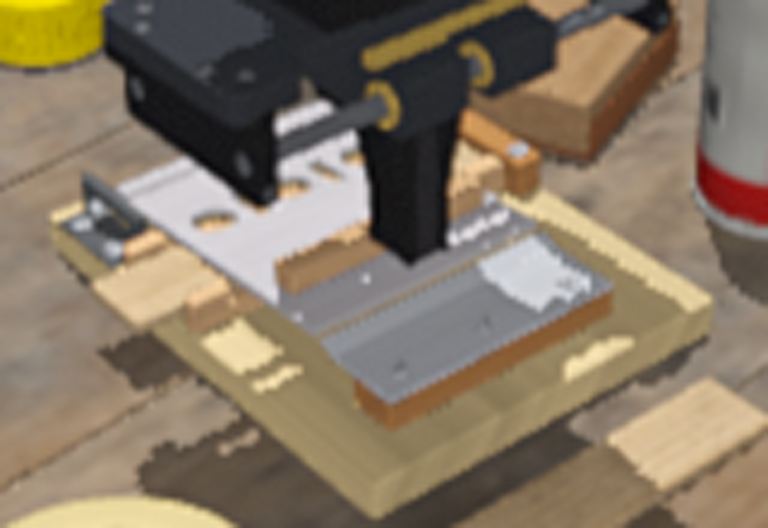

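Emit:
play_rows(
  motion=[
    [[0,0,-1.5],[0,0,0],0],
    [[0,0,-3],[0,0,0],0],
    [[0,0,-3],[0,0,0],0],
  ],
)

```text
time_s: 11.7
position: [0.4643, 0.1326, 0.0404]
tcp_rot: [[-0.01, -0.12, -0.993], [0.0, -0.993, 0.12], [-1.0, 0.001, 0.01]]
force: [-7.2, 3.2, 2.4]
opening: 0.003
```

```bash
python3 k.py 14
```

```text
11.75 [-31.5  -0.1  40.4] [-7.6  3.6  1.7]
```

The pin is against its back limit: 8 N and no more movement. I'll release and re-check from the same viewpoint.

Emit:
play_rows(
  motion=[
    [[0,0,5],[0,0,0],0],
    [[-30,0,6],[0,0,0],0],
    [[-75,0,20],[0,0,0],0],
    [[-120,0,45],[0,0,0],0],
    [[-165,0,66],[0,0,0],0],
    [[-185,0,71],[0,0,0],0],
    [[-185,0,71],[0,0,0],0],
  ],
)

```text
time_s: 12.45
position: [0.4018, 0.1411, 0.2298]
tcp_rot: [[0.012, -0.119, -0.993], [0.001, -0.993, 0.119], [-1.0, -0.002, -0.012]]
force: [0.2, -0.9, -0.4]
opening: 0.004
```

Run:
```python
from h import *
c=bot.capture("wrist");a=c["img"][5:215,220:420];cv2.imwrite("pics/w15.png",cv2.resize(a,None,fx=3,fy=2.8,interpolation=cv2.INTER_CUBIC))
g=c["img"].astype(int)
print([int(g[r,320,1]) for r in range(112,165)])
for n,q in {"lip":(-45,0,31),"edge .14 p0":(-40.6,0,42),"bat back":(-7.5,0,47),"bat front":(-19.4,0,48.7),"pin0":(78,0,27)}.items(): print(n,proj(c,[W(*q)]).round(1))
s=bot.read_state(); print(s["time_s"],jig(s["position"]),s["force"].round(1))
```

```text
[242, 242, 243, 243, 242, 243, 243, 242, 243, 244, 243, 242, 241, 240, 241, 200, 188, 198, 197, 201, 207, 209, 210, 208, 204, 201, 195, 166, 118, 232, 234, 242, 242, 242, 242, 243, 244, 243, 242, 242, 241, 242, 243, 243, 242, 242, 242, 242, 242, 228, 156, 151, 142]
lip [[321.  164.4]]
edge .14 p0 [[321.  160.6]]
bat back [[321.2 124.6]]
bat front [[321.2 137.9]]
pin0 [[321.3  27.5]]
12.5 [-95.2   0.6 228.1] [-0.3  0.3 -0.4]
```

View pics/w15.png

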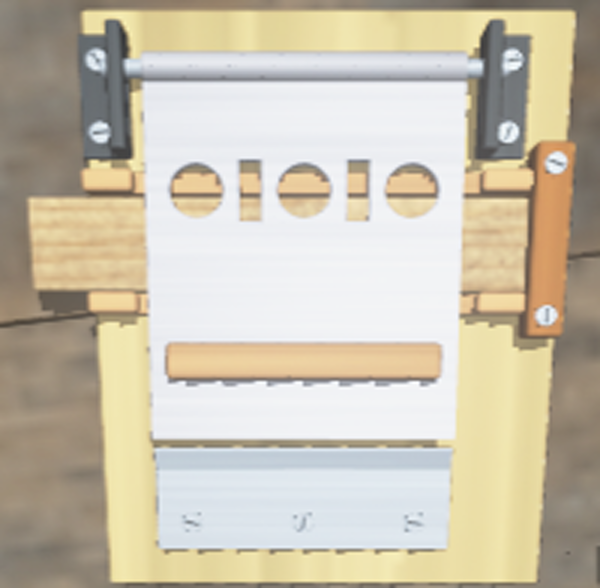

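The gap is now clear: the edge is at row 160.8, against 160.6 predicted for pin = 0. Back behind the batten, coming down at jig x≈11.

Emit:
play_rows(
  motion=[
    [[20,0.6,-45],[0,0,0],0],
    [[50,0.6,-85],[0,0,0],0],
    [[90,0.6,-106],[0,0,0],0],
    [[135,0.6,-106],[0,0,0],0],
    [[170,0.6,-106],[0,0,0],0],
    [[186,0.6,-106],[0,0,0],0],
    [[188,0.6,-106],[0,0,0],0],
    [[188,0.6,-106],[0,0,0],0],
  ],
)

```text
time_s: 13.3
position: [0.5039, 0.1272, 0.0367]
tcp_rot: [[-0.001, -0.12, -0.993], [-0.0, -0.993, 0.12], [-1.0, 0.0, 0.001]]
force: [-0.1, -0.1, 0.6]
opening: 0.004
```

```bash
python3 k.py 16
```

```text
13.35 [ 9.1 -0.5 37.8] [ 0.9 -0.3  0.1]
```

View pics/s16.png

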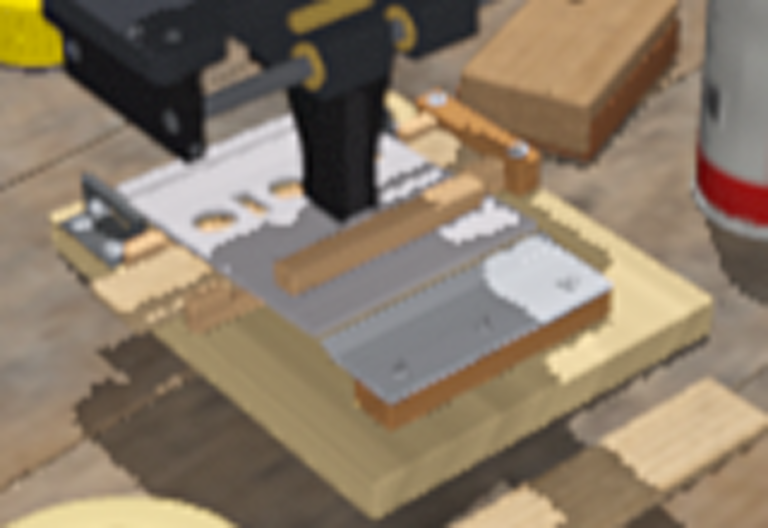

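Emit:
play_rows(
  motion=[
    [[4,0,-1],[0,0,0],0],
    [[8,0,-1],[0,0,0],0],
    [[11,0,-1],[0,0,0],0],
    [[13,0,-1],[0,0,0],0],
    [[15,0,-1],[0,0,0],0],
    [[15,0,-1],[0,0,0],0],
  ],
)

```text
time_s: 13.95
position: [0.5058, 0.1274, 0.0248]
tcp_rot: [[0.003, -0.12, -0.993], [0.0, -0.993, 0.12], [-1.0, -0.0, -0.003]]
force: [-2.3, -0.5, 14.2]
opening: 0.007
```

```bash
python3 k.py 17
```

```text
14.0 [10.3 -0.3 24.9] [-0.7 -1.  14.1]
```

View pics/s17.png

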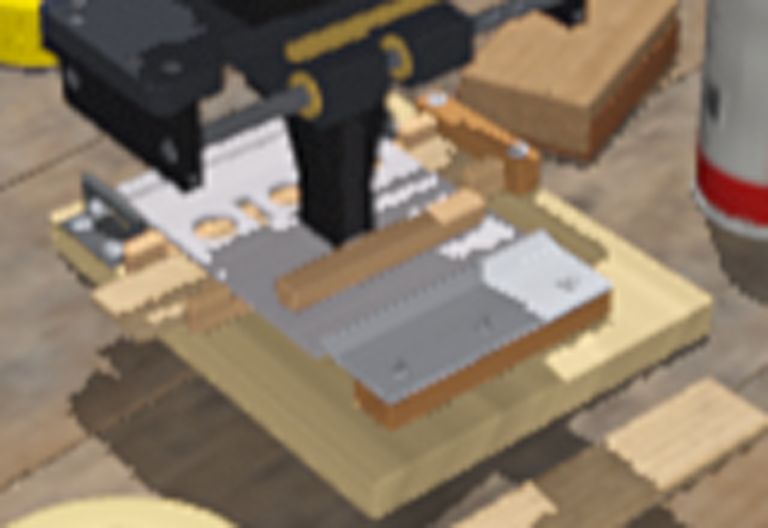

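The plate is flat (tip z 24.9 mm, 14 N) and its edge is below the lip. Now push forward while keeping it pressed.

Emit:
play_rows(
  motion=[
    [[0,0,4],[0,0,0],0],
    [[0,0,8],[0,0,0],0],
    [[0,0,11],[0,0,0],0],
    [[0,0,14],[0,0,0],0],
    [[0,0,17],[0,0,0],0],
    [[0,0,20],[0,0,0],0],
    [[0,0,23],[0,0,0],0],
    [[0,0,26],[0,0,0],0],
  ],
)

```text
time_s: 14.8
position: [0.4854, 0.1303, 0.0251]
tcp_rot: [[0.014, -0.12, -0.993], [0.0, -0.993, 0.12], [-1.0, -0.002, -0.014]]
force: [5.6, -1.5, 7.9]
opening: 0.008
```

```bash
python3 k.py 18
```

```text
14.85 [-11.    0.2  25. ] [ 4.9 -0.1  8.6]
```

View pics/s18.png

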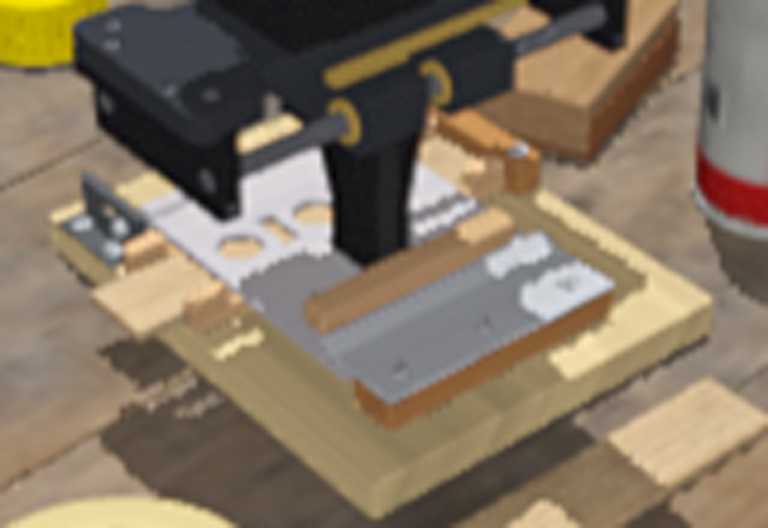

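Emit:
play_rows(
  motion=[
    [[0,0,3],[0,0,0],0],
    [[0,0,6],[0,0,0],0],
    [[0,0,8],[0,0,0],0],
    [[0,0,10],[0,0,0],0],
    [[0,0,10],[0,0,0],0],
  ],
)

```text
time_s: 15.35
position: [0.4805, 0.1311, 0.0254]
tcp_rot: [[0.024, -0.119, -0.993], [-0.0, -0.993, 0.119], [-1.0, -0.003, -0.024]]
force: [11.8, -3.6, 4.2]
opening: 0.005
```

```bash
python3 k.py 19
```

```text
15.4 [-15.2   0.4  25.4] [11.1 -4.   2.8]
```

View pics/s19.png

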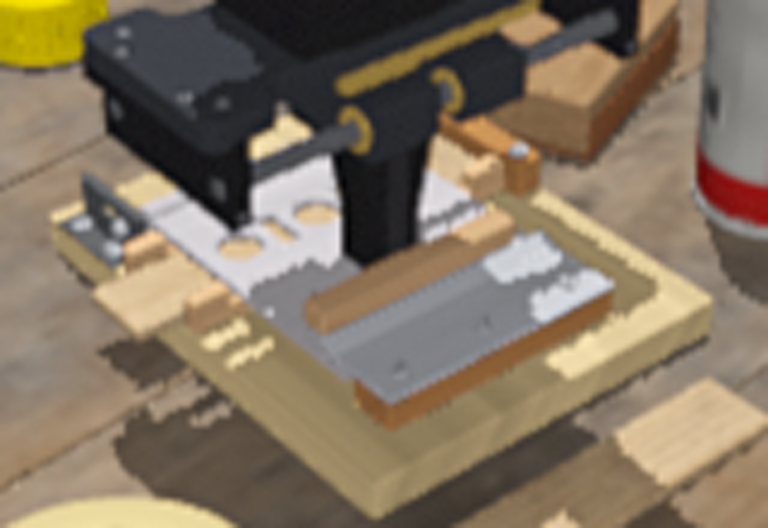

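Run:
```python
from h import *
c=bot.capture("scene")
f=lambda q:((proj(c,[W(*q)])[0]+.4-[230,240])*4.8).round(0)
for p in(0,8,12,16): print(p,"front top L",f((-22-p,44,35)),"front top R",f((-22-p,-44,35)),"back top R",f((-10-p,-44,35)))
print("lipL",f((-45,50,31)),f((-45,-50,31)))
```

```text
0 front top L [293. 293.] front top R [488. 200.] back top R [466. 186.]
8 front top L [307. 304.] front top R [502. 210.] back top R [481. 196.]
12 front top L [314. 309.] front top R [510. 215.] back top R [488. 200.]
16 front top L [321. 315.] front top R [517. 220.] back top R [495. 205.]
lipL [320. 341.] [542. 231.]
```

The batten corner has moved by the 16 mm projected for full travel (L corner now at ~(318,310), expected (321,315)), and the force has risen to 11 N at the stop. Release: ease up while backing off, then lift clear.

Emit:
play_rows(
  motion=[
    [[-1.5,0,-2],[0,0,0],0],
    [[-3,0,-5],[0,0,0],0],
    [[-6,0,-9],[0,0,0],0],
    [[-20,0,-11],[0,0,0],0],
    [[-60,0,-11],[0,0,0],0],
    [[-105,0,10],[0,0,0],0],
    [[-150,0,45],[0,0,0],0],
    [[-195,0,75],[0,0,0],0],
  ],
)

```text
time_s: 16.25
position: [0.398, 0.1398, 0.2097]
tcp_rot: [[-0.004, -0.12, -0.993], [-0.0, -0.993, 0.12], [-1.0, 0.001, 0.004]]
force: [0.0, 0.0, 0.7]
opening: 0.002
```

Emit:
play_rows(
  motion=[
    [[0,0,0],[0,0,0],0],
    [[0,0,0],[0,0,0],0],
  ],
)

```text
time_s: 16.45
position: [0.4003, 0.1401, 0.2097]
tcp_rot: [[0.002, -0.119, -0.993], [0.0, -0.993, 0.119], [-1.0, -0.0, -0.002]]
force: [0.3, 0.3, -1.0]
opening: 0.005
```

```bash
python3 - <<'E'
from h import *
c=bot.capture("wrist");a=c["img"][5:215,220:420];cv2.imwrite("pics/w20.png",cv2.resize(a,None,fx=3,fy=2.8,interpolation=cv2.INTER_CUBIC))
g=c["img"].astype(int)
f=lambda q:((proj(c,[W(*q)])[0]+.3-[220,5])*[3,2.8]).round(0)
for n,q in {"lip":(-45,0,31),"bat back p16":(-26,0,35),"bat front p16":(-38,0,35),"bat front p12":(-34,0,35),"pin16":(62,0,27),"stopface":(24,-72,25),"slat end home":(24,88,25)}.items(): print(n,f(q))
E
python3 k.py 20
```

```text
lip [299. 442.]
bat back p16 [300. 384.]
bat front p16 [300. 421.]
bat front p12 [300. 409.]
pin16 [300.  89.]
stopface [539. 223.]
slat end home [  8. 223.]
16.55 [-95.6  -0.6 208. ] [ 0.4  1.4 -0.2]
```

View pics/w20.png

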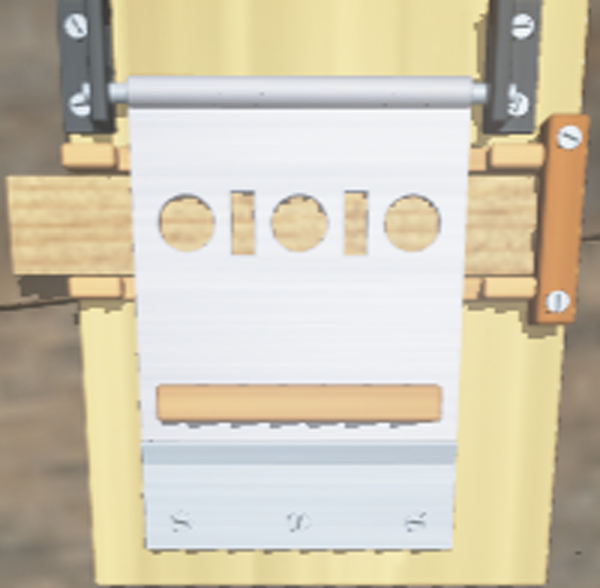

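View pics/s20.png

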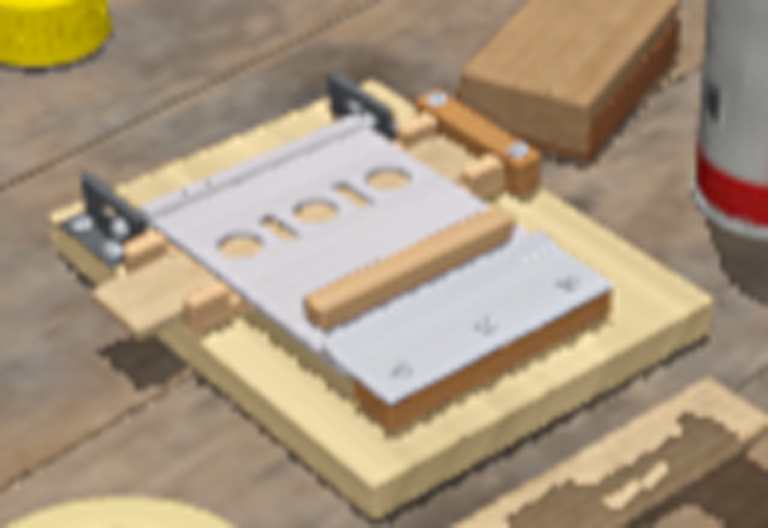

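Released, the batten sits at crop rows 384–421, exactly as predicted for 16 mm of pin travel. The edge is hidden under the lip, and the slat's outer end is at column 7 (8 predicted for home). The robot is clear, so I'm handing in.

```bash
python3 -c "
from rig import bot
print(bot.hand_in())"
```

```text
the job is handed in; nothing more can be done
None
```

The slat is home, the stencil is flat, and its edge is tucked under the lip. I handed the job in at about 16.6 s; no verdict is reported.

**What I did**
- I pushed the slat by its overhanging end until it met the end stop, with 4.5 N on the tool.
- I folded the stencil over from behind, then found the hinge pin about 2.5 mm forward, too close to the lip. I pushed it back to its limit against the batten's front face.
- I pressed the stencil flat with 14 N and pushed it forward against the batten. It stopped at full travel with about 11 N.

**Last checks, after letting go**
- **Hinge pin and stencil:** in the wrist view the batten sits where 16 mm of pin travel and a flat stencil predict. The scene view shows the edge under the lip.
- **Slat:** its outer end is within a pixel of the home position.
- **Bystanders and robot:** I kept clear of the spare slat, can, sanding block and tape roll and saw no shift in the views, but I did not measure their final positions. The robot touches nothing.

**Disagreements:** Scene-camera readings of the lip and stencil edge were off by up to about 5 mm. I relied on the wrist camera, which matched the jig features to about 1 mm, except the far corner of the end stop's top (about 4 mm). The down force fell to about 3–4 N at the end of the forward push, but the stencil stayed flat under the lip.

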